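# Pack a birdhouse kit into its tray

### The job

Pack one child's birdhouse kit: put the glue bottle, the tub of nails, the square entrance plate with the hole and the short perch dowel into the kit tray, each in the bay cut to its own shape, standing or lying fully down in it. Keep the bottle and the open nail tub upright all the while, and leave the square without a hole and the over-long dowel lying where they are.

Things in the scene. Friction and masses are not known exactly. Their poses are not given: they have to be found in the camera images.
- glue_bottle: Small yellow wood-glue bottle with a red nozzle, standing upright. Round body 40 mm across and straight from the foot up to 66 mm, then a shoulder and nozzle to 100 mm overall height; about 120 g (full or part used). Origin at the centre of its underside, z up.
- nail_tub: Open white plastic tub filled with nails, standing upright: 80 mm long (its x), 45 mm wide (its y), 28 mm high, 3 mm walls; about 130 g. Origin at the centre of its underside, z up.
- entrance_plate: Square plywood entrance plate with a round 34 mm hole through its middle, lying flat: 60 x 60 mm (x, y), 18 mm thick (z); 35 g. Origin at the centre of its underside, z up.
- perch: Short round beech dowel lying on its side: 16 mm diameter, 70 mm long along its x; 12 g. Origin in the middle of its axis, so 8 mm above what it lies on; it can roll, so only its x axis is a fixed direction.
- blank_square: Look-alike that stays: square of the same plywood with no hole, 60 x 60 x 18 mm, lying flat. Origin at the centre of its underside.
- long_dowel: Look-alike that stays: round beech dowel cut too long, 16 mm diameter, 110 mm long along its x, lying on its side. Origin in the middle of its axis.
- bay_bottle: Fixed plywood insert of the kit tray, 112 mm (x) x 96 mm (y), 12 mm high, with a round felt-lined pocket 60 mm across in its middle for the bottle. Pocket 8 mm deep: floor 4 mm, rim 12 mm above the origin. Origin at the centre of the insert's underside, which lies 6 mm above the table; z up. The four inserts lie two by two, turned alike, in an order that differs each time.
- bay_tub: Insert of the same size for the nail tub, with a rectangular pocket 100 mm (its x) x 65 mm (its y), 8 mm deep, floor 4 mm and rim 12 mm above the origin. Origin at the centre of its underside. The low wooden tray round the inserts is 246 mm (x) x 214 mm (y), its rim 19 mm above the table, with a low wire handle at each x end.
- bay_plate: Insert of the same size for the entrance plate, with a square pocket 80 x 80 mm, 8 mm deep, floor 4 mm and rim 12 mm above the origin. Origin at the centre of its underside.
- bay_perch: Insert of the same size for the perch dowel, with a narrow pocket 90 mm (its x) x 36 mm (its y), 8 mm deep, floor 4 mm and rim 12 mm above the origin. Origin at the centre of its underside.
Mind the look-alikes: they are no part of the job. Leave any green or pink look-alike of the glue_bottle alone.

How it is judged (in metres and radians):
At the end, for the whole second after the job is handed in: The glue bottle, nail tub, entrance plate and perch dowel each lie or stand on the floor of their own bay (within 2.5 mm of its height, within 15 mm of its centre, upright or flat), released and still; the square without a hole and the over-long dowel are within 20 mm of where they started (horizontal distance between glue_bottle and bay_bottle below 0.015 m and z of glue_bottle in the frame of bay_bottle below 0.0065 m and angle between glue_bottle's own z axis and vertical below 0.09 rad and horizontal distance between nail_tub and bay_tub below 0.015 m and z of nail_tub in the frame of bay_tub below 0.0065 m and angle between each of nail_tub, entrance_plate's own z axis and vertical below 0.05 rad and horizontal distance between entrance_plate and bay_plate below 0.015 m and z of entrance_plate in the frame of bay_plate below 0.0065 m and horizontal distance between perch and bay_perch below 0.015 m and z of perch in the frame of bay_perch below 0.0145 m and angle between perch's own x axis and vertical above 1.5 rad and distance of each of blank_square, long_dowel from where it was at the start of the episode below 0.02 m and linear speed of each of glue_bottle, nail_tub, entrance_plate, perch below 0.02 m/s); the robot touches nothing.
It fails at once if the glue bottle is tipped by more than about 30 degrees (angle between glue_bottle's own z axis and vertical above 0.52 rad).
It fails at once if the nail tub is tipped by more than about 30 degrees (angle between nail_tub's own z axis and vertical above 0.52 rad).
It fails at once if the square without a hole is moved by more than 20 mm (distance of blank_square from where it was at the start of the episode above 0.02 m).
It fails at once if the over-long dowel is moved by more than 20 mm (distance of long_dowel from where it was at the start of the episode above 0.02 m).
It also fails if it takes over 112 s, if anything falls off the work surface, if the arm or the gripper's body presses on something with over 40 N, if the wrist force passes 120 N, or if a joint passes its speed limit or range.

### The arm

A 7-joint arm with a two-finger parallel gripper is mounted at the origin on the work surface. World frame = base frame: x ahead of the robot, y to its left, z up, the work surface at z = 0. Lengths are in mm, angles in degrees, forces in N, time in s.
With the tool pointing down it reaches from about 400 to 875 mm from the base axis. Payload 6.5 kg.
Tool frame: the origin (TCP) lies on the mounting face of the last link; the fingertips stand 173 mm ahead of it and the grasp point (between the pads) lies 155 mm ahead of it; z points along the fingers, y is the line along which they close (so a half turn about z gives the same grasp; the last joint's range is limited). The gripper opens to 85 mm and grips with 20 to 120 N. Pads are 22 mm wide; open, the fingers measure 114 mm over their backs; the gripper's body (76 mm by 85 mm) begins 54 mm behind the grasp point. The pads swing forward as they close: fully open they stand 13 mm farther back than shut.
Start: joints at [66.337, 30.733, -0.252, 88.115, 0.149, 61.152, -4.079], TCP at [220.929, -611.294, 404.69] pointing down, gripper open.
Joint ranges: [-154.64, 154.64], [-21.42, 123.67], [-72.66, 72.17], [13.99, 137.28], [-74.86, 254.86], [10.95, 109.41], [-158.01, 158.01]. Speed limits (degrees/s): [136.94, 136.94, 180, 180, 180, 180, 180].

### API

Orientations are given as a 3x3 rotation matrix whose columns are the frame's x, y, z axes.
In Python, from bench import sensors, capture, hand_in gives the robot as it stands. The module is installed in compiled form; this text tells all that it offers.
- The arm moves only by the tool jog_arm, never from a script. Its argument "deltas" is a list that holds one entry, the list of rows, each a list of 7 numbers: the turn, a rotation vector about the world's x, y, z in degrees, then the shift along the world's x, y, z in m, then the finger opening in m, from 0 to 0.0854. In form: [[[wx, wy, wz, tx, ty, tz, jaw], ...]]. A call has 1 to 20 rows; each row shifts and turns the commanded pose from where the row before left it; what a row does not reach is not made up. A row lasts 1/12 s, in which the tool goes at most 41.7 mm and 7.16 degrees, less where a joint would pass 70% of its speed; a pose out of reach is approached as far as the arm can. A call with a gripper value outside its range is refused whole. The fingers move at their own pace and stop on an object; the grip force is fixed at half the most. Time passes only in rows, so rows that do not move let the fingers close. It gives the time, the measured TCP pose, the force, the opening and the grip force at its end, in the units of the state.
- sensors.read_state(): the state, without advancing time (a new reading comes with each control period).
- capture(name): name is "scene" or "top" or "wrist"; returns a dict with "pixels" (400x640x3 uint8, red, green, blue), "range_z" (400x640 float32, mm along the optical axis (not along the pixel's ray), 0 where there is no reading), "vfov" (degrees; the focal length in pixels is half the picture's height over the tangent of half this angle, whatever the lens; pixels are square), "cx", "cy" (the principal point, pixels), "extrinsics" (4x4, takes a point from world to camera coordinates); the wrist camera has in their place "hand_eye" (4x4, takes a point from camera to tool coordinates, whose origin is the TCP and whose axes are the flange's). Camera axes: x right, y up, looking along -z (the intrinsics and any distortion apply to the point x, -y, -z); pixel columns grow to the right and rows downward; lengths in mm; the calibration is good to about 2 mm. A picture is of the moment at which its call begins: read the wrist's pose just before it.
- hand_in(): hands the job in; it is judged then, once.
The state is a dict: "clock": time; "joints": joint angles; "joint_vel": joint speeds; "joint_torque": joint torques, N m; "ee_pos": TCP position; "eef_rot": TCP orientation; "wrist_force": force on the tool from outside, world axes, zero at the start; "torque": the same for the moment, N m; "opening": finger opening in mm; "grasp_force": force on a finger pad.
Only numpy, scipy, OpenCV 4.12 (cv2) and the standard library are available. Lean on these libraries where they do the work, as an engineer would, in place of code of your own. Each camera call takes 0.05 s, during which the arm holds its last target. There are 200 camera calls.

## Working session

There is one attempt and no reset: what is moved stays moved. The work goes in short steps, Python scripts to look and compute and a tool call to move; the robot and the scene stay as the last step left them, time stands still between calls to the robot, and variables do not carry over. Pictures are saved under pics/ and viewed, at most 14 in all, crops included, and the job is handed in when it is done.

Besides the shell and the picture viewer there is one more tool, called after ">>>" as name(argument=value, ...), one argument or row to a line, values as JSON. jog_arm: Moves the arm, as the interface text tells. Its arguments: {"type":"object","properties":{"deltas":{"type":"array","items":{"type":"array","items":{"type":"array","items":{"type":"number"}}}}},"required":["deltas"]}

```bash
mkdir -p pics; cat > h.py <<'E'
import numpy as np, cv2
from bench import sensors, capture, hand_in
def cam(name):
    s=sensors.read_state(); c=capture(name)
    c['f']=200/np.tan(np.radians(c['vfov'])/2)
    if name=='wrist':
        T=np.eye(4); T[:3,:3]=np.array(s['eef_rot']).reshape(3,3); T[:3,3]=s['ee_pos']
        c['M']=T@np.array(c['hand_eye'])
    else: c['M']=np.linalg.inv(np.array(c['extrinsics']))
    return c
def ray(c,u,v):
    d=np.stack([(np.asarray(u,float)-c['cx'])/c['f'],-(np.asarray(v,float)-c['cy'])/c['f'],-np.ones_like(np.asarray(u,float))],-1)
    return c['M'][:3,3],d@c['M'][:3,:3].T
def plane(c,u,v,z):
    o,d=ray(c,u,v); return o+d*((z-o[2])/d[...,2])[...,None]
def cloud(c):
    v,u=np.mgrid[0:400,0:640]; o,d=ray(c,u,v); return o+d*c['range_z'][...,None]
def save(c,n): cv2.imwrite('pics/'+n+'.png',c['pixels'][...,::-1])
E
python3 - <<'E'
from h import *
for n in('top','scene'):
    c=cam(n); save(c,n); np.save(n+'.npy',c,allow_pickle=True)
    print(n,{k:c[k] for k in c if k not in('pixels','range_z')})
s=sensors.read_state();print(s['ee_pos'],s['eef_rot'],s['clock'],s['opening'])
E
```

```text
top {'vfov': 56.147845047313105, 'cx': 320.5293870250847, 'cy': 202.5078887168187, 'extrinsics': array([[-2.28582146e-02, -9.99723608e-01, -5.49640622e-03,
        -4.08976198e+01],
       [ 9.93445116e-01, -2.33299000e-02,  1.11904054e-01,
        -5.32692793e+02],
       [-1.12001356e-01, -2.90245102e-03,  9.93703815e-01,
        -8.21958356e+02],
       [ 0.00000000e+00,  0.00000000e+00,  0.00000000e+00,
         1.00000000e+00]]), 'f': np.float64(374.97737260336396), 'M': array([[-2.28582146e-02,  9.93445116e-01, -1.12001356e-01,
         4.36205757e+02],
       [-9.99723608e-01, -2.33299000e-02, -2.90245102e-03,
        -5.56996795e+01],
       [-5.49640622e-03,  1.11904054e-01,  9.93703815e-01,
         8.76168848e+02],
       [ 0.00000000e+00,  0.00000000e+00,  0.00000000e+00,
         1.00000000e+00]])}
scene {'vfov': 54.82727469165697, 'cx': 331.2587725772593, 'cy': 202.62946501104173, 'extrinsics': array([[-7.09808192e-01,  7.04371688e-01,  5.73203664e-03,
         4.01428047e+02],
       [-4.32983082e-01, -4.42714697e-01,  7.85193828e-01,
         1.71766456e+02],
       [ 5.55605959e-01,  5.54855137e-01,  6.19223543e-01,
        -1.26959769e+03],
       [ 0.00000000e+00,  0.00000000e+00,  0.00000000e+00,
         1.00000000e+00]]), 'f': np.float64(385.614443601645), 'M': array([[-7.09808192e-01, -4.32983082e-01,  5.55605959e-01,
         1.06470493e+03],
       [ 7.04371688e-01, -4.42714697e-01,  5.54855137e-01,
         4.97731784e+02],
       [ 5.73203664e-03,  7.85193828e-01,  6.19223543e-01,
         6.48993819e+02],
       [ 0.00000000e+00,  0.00000000e+00,  0.00000000e+00,
         1.00000000e+00]])}
[ 220.81352354 -611.037247    403.88905892] [[ 9.40452853e-01  3.39923481e-01 -6.76647596e-04]
 [ 3.39924124e-01 -9.40451751e-01  1.44680805e-03]
 [-1.44550389e-04 -1.59066360e-03 -9.99998724e-01]] 0.1 85.66079462393661
```

View pics/top.png

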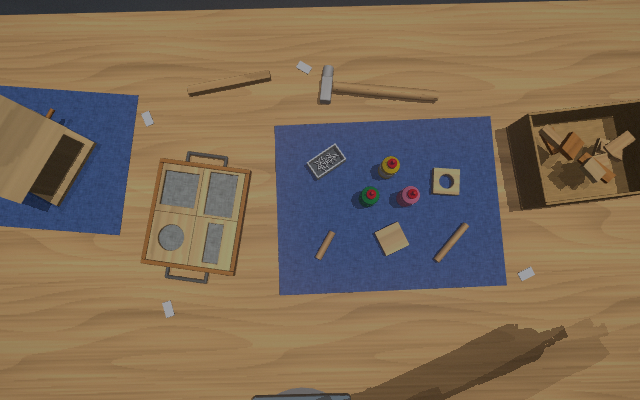

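View pics/scene.png

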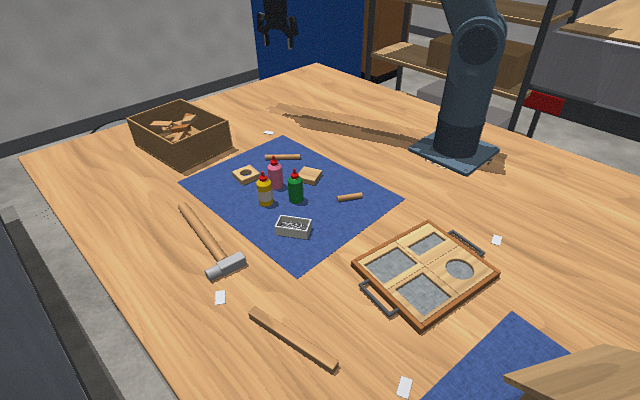

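The top view shows the tub at (326,161), the yellow bottle at (390,167), the holed plate at (446,182), the blank at (392,239), the short dowel at (325,245) and the long dowel at (451,243). The tray bays are at (180,189), (221,194), (171,237, round) and (213,243, narrow). The scene view agrees with this layout.

```bash
python3 - <<'E'
from h import *
c=np.load('top.npy',allow_pickle=True).item()
P=cloud(c); im=c['pixels'][...,::-1].copy(); hsv=cv2.cvtColor(im,cv2.COLOR_BGR2HSV)
print('table z',np.median(P[300:380,300:400,2]), 'mat',np.median(P[270:290,300:480,2]))
mat=(hsv[...,0]>95)&(hsv[...,0]<130)&(hsv[...,1]>100)
roi=np.zeros((400,640),bool); roi[130:285,285:490]=1
obj=((~mat)&roi).astype(np.uint8)
def rep(m,z,lab,amin=60):
    for q in cv2.findContours(m,cv2.RETR_EXTERNAL,cv2.CHAIN_APPROX_NONE)[0]:
        if cv2.contourArea(q)<amin: continue
        q=q[:,0].astype(float); zz=z
        w=plane(c,q[:,0],q[:,1],zz)[:,:2].astype(np.float32)
        (a,b),(s1,s2),an=cv2.minAreaRect(w)
        uv=q.mean(0).astype(int)
        print(lab,uv,'xy',round(a),round(b),'size',round(s1),round(s2),'ang',round(an,1),'z',np.round(P[uv[1],uv[0],2],1), 'zmax',P[uv[1]-6:uv[1]+6,uv[0]-6:uv[0]+6,2].max().round(1))
rep(obj,18,'obj')
grey=(hsv[...,1]<70)&(hsv[...,2]>60); roi[:]=0; roi[165:268,150:245]=1
rep((grey&roi).astype(np.uint8),14,'pocket',150)
E
```

```text
table z 0.36516868658270596 mat 1.0420098101594704
obj [324 244] xy 435 -60 size 17 72 ang 59.8 z 15.0 zmax 20.3
obj [449 242] xy 435 -346 size 18 115 ang 47.5 z 14.2 zmax 876.2
obj [391 238] xy 447 -212 size 61 62 ang 24.6 z 21.2 zmax 876.2
obj [407 195] xy 544 -254 size 42 57 ang 25.1 z 73.5 zmax 876.2
obj [368 196] xy 545 -164 size 41 50 ang 43.4 z 86.3 zmax 103.0
obj [445 181] xy 576 -342 size 65 65 ang 86.3 z 2.6 zmax 876.2
obj [388 166] xy 612 -212 size 43 57 ang 43.5 z 80.5 zmax 876.2
obj [323 162] xy 628 -66 size 51 91 ang 33.3 z 13.4 zmax 876.2
obj [290 139] xy 681 7 size 40 51 ang 89.3 z -0.3 zmax 876.2
pocket [171 237] xy 461 292 size 58 55 ang 1.0 z 11.6 zmax 876.2
pocket [212 242] xy 446 196 size 34 90 ang 80.8 z 10.0 zmax 14.8
pocket [220 194] xy 558 178 size 63 100 ang 80.7 z 9.3 zmax 876.2
pocket [179 188] xy 573 273 size 78 80 ang 80.8 z 10.8 zmax 16.4
```

>>> jog_arm(
  deltas=[
    [[0,0,-1.7,0.0243,0.0279,0,0.085],[0,0,-1.7,0.0243,0.0279,0,0.085],[0,0,-1.7,0.0243,0.0279,0,0.085],[0,0,-1.7,0.0243,0.0279,0,0.085],[0,0,-1.7,0.0243,0.0279,0,0.085],[0,0,-1.7,0.0243,0.0279,0,0.085],[0,0,-1.7,0.0243,0.0279,0,0.085],[0,0,-1.7,0.0243,0.0279,0,0.085],[0,0,-1.7,0.0243,0.0279,0,0.085],[0,0,-1.7,0.0243,0.0279,0,0.085],[0,0,-1.7,0.0243,0.0279,0,0.085],[0,0,-1.7,0.0243,0.0279,0,0.085],[0,0,-1.7,0.0243,0.0279,0,0.085],[0,0,-1.7,0.0243,0.0279,0,0.085],[0,0,0,0,0,0,0.085],[0,0,0,0,0,0,0.085]],
  ],
)

```text
clock: 1.43
ee_pos: [562.4, -217.9, 404.1]
eef_rot: [[0.998, -0.063, -0.0], [-0.063, -0.998, 0.001], [-0.0, -0.001, -1.0]]
wrist_force: [0.7, -2.0, 0.0]
opening: 85.0
grasp_force: 0.0
```

```bash
python3 - <<'E'
from h import *
c=cam('wrist'); save(c,'w1'); np.save('w1.npy',c,allow_pickle=True)
print(c['vfov'],c['hand_eye'],c['M'])
s=sensors.read_state();print(s['ee_pos'],s['eef_rot'],s['clock'],s['opening'])
E
```

```text
66.15069846233877 [[-3.60621654e-04  9.59196801e-01  2.82739042e-01  7.17191167e+01]
 [ 9.99999683e-01  1.45391039e-04  7.82215708e-04 -8.80712468e-01]
 [ 7.09191082e-04  2.82739235e-01 -9.59196550e-01  2.96497010e+01]
 [ 0.00000000e+00  0.00000000e+00  0.00000000e+00  1.00000000e+00]] [[-6.34803271e-02  9.57169722e-01  2.82482515e-01  6.34038863e+02]
 [-9.97980998e-01 -6.03045849e-02 -1.99319856e-02 -2.21489488e+02]
 [-2.04330229e-03 -2.83177471e-01  9.59065350e-01  3.74436390e+02]
 [ 0.00000000e+00  0.00000000e+00  0.00000000e+00  1.00000000e+00]]
[ 561.1824978  -220.17765795  404.14682598] [[ 9.97777256e-01 -6.66263870e-02 -1.21292678e-03]
 [-6.66264197e-02 -9.97777991e-01  1.34765883e-05]
 [-1.21112954e-03  6.73663353e-05 -9.99999264e-01]] 1.4833 85.19825755707228
```

View pics/w1.png

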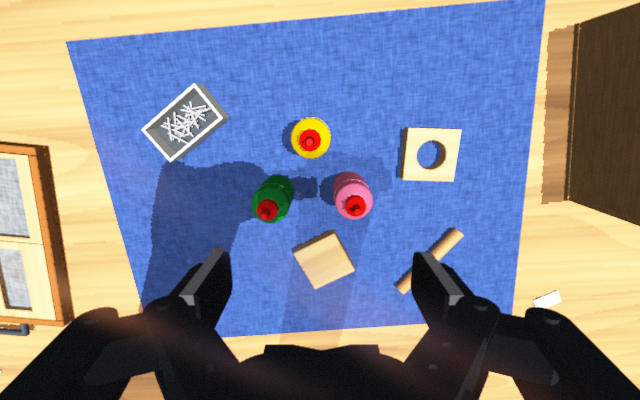

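The wrist view shows the tub at (184,122), the yellow bottle at (310,137) and the plate at (431,154). The blank is at (323,260) and the long dowel at (430,260). The perch is hidden by the left finger.

```bash
python3 - <<'E'
from h import *
c=np.load('w1.npy',allow_pickle=True).item()
im=c['pixels'][...,::-1].copy(); hsv=cv2.cvtColor(im,cv2.COLOR_BGR2HSV)
H,S,V=[hsv[...,i].astype(int) for i in range(3)]
def rep(m,z,lab,amin=300,kk=3):
    m=cv2.morphologyEx(m.astype(np.uint8),cv2.MORPH_OPEN,np.ones((kk,kk)))
    for q in cv2.findContours(m,cv2.RETR_EXTERNAL,cv2.CHAIN_APPROX_NONE)[0]:
        if cv2.contourArea(q)<amin: continue
        q=q[:,0].astype(float); w=plane(c,q[:,0],q[:,1],z)[:,:2].astype(np.float32)
        (a,b),(s1,s2),an=cv2.minAreaRect(w)
        print(lab,q.mean(0).astype(int),'xy',round(a,1),round(b,1),'size',round(s1),round(s2),'ang',round(an,1))
mat=(H>95)&(H<130)&(S>100)
def roi(x0,x1,y0,y1):
    r=np.zeros((400,640),bool); r[y0:y1,x0:x1]=1; return r
rep(~mat&roi(390,475,115,195)&(V>150),19,'plate')
rep((S<60)&(V>150)&roi(130,240,70,170),29,'tub')
rep((H>18)&(H<35)&(S>150)&roi(280,340,105,170),68,'bottle body top')
rep(((H<6)|(H>174))&(S>150)&roi(290,330,120,160),90,'nozzle',40)
rep(~mat&roi(285,362,222,295)&(V>110),19,'blank')
rep(~mat&roi(395,470,222,297)&(V>110)&(S>50),9,'long')
E
```

```text
plate [431 153] xy 576.6 -344.4 size 61 62 ang 84.6
tub [182 122] xy 629.9 -67.7 size 46 81 ang 33.2
bottle body top [310 137] xy 608.8 -208.3 size 37 38 ang 86.4
nozzle [309 139] xy 608.6 -208.6 size 17 18 ang 86.4
blank [324 260] xy 447.9 -213.3 size 62 63 ang 24.3
long [446 243] xy 458.0 -371.8 size 17 47 ang 47.9
```

>>> jog_arm(
  deltas=[
    [[0,0,-0.5,0.004,-0.031,0,0.085],[0,0,-0.5,0.004,-0.031,-0.01,0.085],[0,0,-0.5,0.004,-0.031,-0.02,0.085],[0,0,0,0.004,-0.0305,-0.02,0.085],[0,0,0,0,0,-0.036,0.085],[0,0,0,0,0,-0.036,0.085],[0,0,0,0,0,-0.036,0.085],[0,0,0,0,0,-0.036,0.085],[0,0,0,0,0,-0.02,0.085],[0,0,0,0,0,-0.0157,0.085],[0,0,0,0,0,0,0.085],[0,0,0,0,0,0,0.02],[0,0,0,0,0,0,0.02],[0,0,0,0,0,0,0.02],[0,0,0,0,0,0,0.02],[0,0,0,0,0,0,0.02],[0,0,0,0,0,0,0.02],[0,0,0,0,0,0,0.02]],
  ],
)

```text
clock: 2.98
ee_pos: [578.1, -345.0, 177.6]
eef_rot: [[0.995, -0.095, 0.003], [-0.095, -0.995, -0.002], [0.004, 0.002, -1.0]]
wrist_force: [-0.9, -0.9, 7.0]
opening: 58.1
grasp_force: 64.9
```

>>> jog_arm(
  deltas=[
    [[0,0,0,0,0,0.025,0.02],[0,0,0,0,0,0.04,0.02],[0,0,0,0,0,0.04,0.02],[0,0,-0.2,0,0.02,0.02,0.02],[0,0,-0.3,0,0.04,0,0.02],[0,0,-0.3,0,0.04,0,0.02],[0,0,-0.3,0,0.04,0,0.02],[0,0,-0.3,0,0.04,0,0.02],[0,0,-0.3,0,0.04,0,0.02],[0,0,-0.3,0,0.04,0,0.02],[0,0,-0.3,0,0.04,0,0.02],[0,0,-0.3,0,0.04,0,0.02],[0,0,-0.3,0,0.04,0,0.02],[0,0,-0.3,0,0.04,0,0.02],[0,0,-0.3,0,0.04,0,0.02],[0,0,-0.3,0,0.04,0,0.02],[0,0,0,-0.002,0.04,0,0.02],[0,0,0,-0.002,0.04,0,0.02],[0,0,0,0,0.037,0,0.02],[0,0,0,0,0,0,0.02]],
  ],
)

```text
clock: 4.65
ee_pos: [570.6, 283.2, 301.4]
eef_rot: [[0.989, -0.149, 0.001], [-0.149, -0.989, 0.008], [-0.0, -0.008, -1.0]]
wrist_force: [-0.8, 1.7, 0.1]
opening: 58.2
grasp_force: 64.4
```

```bash
python3 - <<'E'
from h import *
c=cam('wrist'); save(c,'w2'); np.save('w2.npy',c,allow_pickle=True)
s=sensors.read_state();print(s['ee_pos'],s['eef_rot'],s['clock'],s['opening'],s['grasp_force'])
E
```

```text
[571.55719969 278.79429564 301.02891644] [[ 9.88332926e-01 -1.52306270e-01  9.09663893e-04]
 [-1.52308818e-01 -9.88323093e-01  4.41441329e-03]
 [ 2.26699012e-04 -4.50145983e-03 -9.99989843e-01]] 4.7 58.30357414004933 64.37749743461609
```

View pics/w2.png

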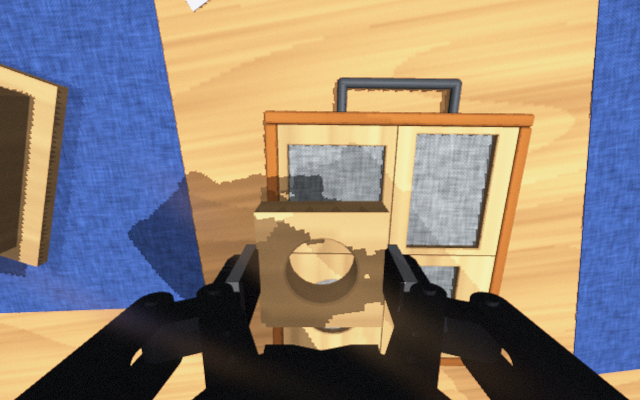

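The held plate is at (320,265). The plate pocket's far half shows at (336,175) and the tub pocket is fully visible at (450,190). The arm was still settling, so I'll measure again.

```bash
python3 - <<'E'
from h import *
for i in range(4): c=cam('wrist')
s=sensors.read_state();print(s['ee_pos'],np.round(s['eef_rot'],3).tolist(),s['clock'])
hsv=cv2.cvtColor(c['pixels'],cv2.COLOR_RGB2HSV); S=hsv[...,1];V=hsv[...,2]
m=((S<70)&(V>60)).astype(np.uint8); r=np.zeros_like(m); r[125:255,402:500]=1
m=cv2.morphologyEx(m*r,cv2.MORPH_OPEN,np.ones((5,5)))
q=max(cv2.findContours(m,0,cv2.CHAIN_APPROX_NONE)[0],key=cv2.contourArea)[:,0].astype(float)
for z in(10,18): print(z,cv2.minAreaRect(plane(c,q[:,0],q[:,1],z)[:,:2].astype(np.float32)))
r[:]=0; r[140:200,282:390]=1
m=(((S<70)&(V>40))*r).astype(np.uint8); m=cv2.morphologyEx(m,cv2.MORPH_OPEN,np.ones((5,5)))
q=max(cv2.findContours(m,0,cv2.CHAIN_APPROX_NONE)[0],key=cv2.contourArea)[:,0].astype(float)
w=plane(c,q[:,0],q[:,1],14)[:,:2]
ex=np.array([np.cos(np.radians(-9.2)),np.sin(np.radians(-9.2))]);ey=np.array([-ex[1],ex[0]])
print('plate pocket u max',(w@ex).max(),'v',(w@ey).min(),(w@ey).max(),'-> centre',ex*((w@ex).max()-40)+ey*((w@ey).min()+(w@ey).max())/2)
E
```

```text
[573.61982408 271.02271258 300.3613435 ] [[0.987, -0.162, 0.001], [-0.162, -0.987, -0.001], [0.001, 0.001, -1.0]] 4.9
10 ((556.8223266601562, 175.54470825195312), (61.31210708618164, 99.60234069824219), 80.80906677246094)
18 ((559.505126953125, 178.16195678710938), (59.43204116821289, 96.54815673828125), 80.80907440185547)
plate pocket u max 562.1051950360762 v 322.4650731841801 394.74404893382683 -> centre [572.72309534 270.51676836]
```

>>> jog_arm(
  deltas=[
    [[0,0,0,0,-0.001,-0.035,0.02],[0,0,0,0,0,-0.035,0.02],[0,0,0,0,0,-0.025,0.02],[0,0,0,0,0,-0.013,0.02],[0,0,0,0,0,-0.005,0.02],[0,0,0,0,0,0,0.02],[0,0,0,0,0,0,0.02],[0,0,0,0,0,0,0.02]],
  ],
)

```text
clock: 5.57
ee_pos: [573.9, 271.2, 187.9]
eef_rot: [[0.987, -0.162, 0.002], [-0.162, -0.987, 0.0], [0.001, -0.001, -1.0]]
wrist_force: [-0.3, -0.1, -0.2]
opening: 58.3
grasp_force: 66.1
```

>>> jog_arm(
  deltas=[
    [[0,0,0,0,0,0,0.08],[0,0,0,0,0,0,0.08],[0,0,0,0,0,0,0.08],[0,0,0,0,0,0,0.08],[0,0,0,0,0,0.033,0.08],[0,0,0,0,0,0.04,0.08],[0,0,0,0,0,0.04,0.08],[0,0,-2.08,-0.0138,-0.0332,0,0.08],[0,0,-2.08,-0.0138,-0.0332,0,0.08],[0,0,-2.08,-0.0138,-0.0332,0,0.08],[0,0,-2.08,-0.0138,-0.0332,0,0.08],[0,0,-2.08,-0.0138,-0.0332,0,0.08],[0,0,-2.08,-0.0138,-0.0332,0,0.08],[0,0,-2.08,-0.0138,-0.0332,0,0.08],[0,0,-2.08,-0.0138,-0.0332,0,0.08],[0,0,-2.08,-0.0138,-0.0332,0,0.08],[0,0,-2.08,-0.0138,-0.0332,0,0.08],[0,0,0,0,0,0,0.08],[0,0,0,0,0,0,0.08],[0,0,0,0,0,0,0.08]],
  ],
)

```text
clock: 7.23
ee_pos: [435.5, -59.7, 300.2]
eef_rot: [[0.866, -0.5, 0.001], [-0.5, -0.866, 0.0], [0.001, -0.001, -1.0]]
wrist_force: [-0.3, 1.5, 0.7]
opening: 80.3
grasp_force: 0.0
```

```bash
python3 - <<'E'
from h import *
for i in range(2): c=cam('wrist')
t=cam('top'); 
s=sensors.read_state();print(s['ee_pos'],np.round(s['eef_rot'],3).tolist(),s['clock'])
a=c['pixels'][...,::-1]; b=cv2.resize(t['pixels'][140:300,130:350,::-1],(550,400))
cv2.imwrite('pics/w3.png',cv2.resize(np.hstack([a,b]),(800,269)))
cv2.imwrite('pics/w3w.png',a); np.save('w3.npy',c,allow_pickle=True)
hsv=cv2.cvtColor(c['pixels'],cv2.COLOR_RGB2HSV); H,S,V=[hsv[...,i].astype(int) for i in range(3)]
m=((H>8)&(H<30)&(V>100)&(S>40)).astype(np.uint8); m=cv2.morphologyEx(m,cv2.MORPH_OPEN,np.ones((5,5)))
for q in cv2.findContours(m,0,cv2.CHAIN_APPROX_NONE)[0]:
    if cv2.contourArea(q)<400: continue
    q=q[:,0].astype(float);print(q.mean(0).astype(int),cv2.minAreaRect(plane(c,q[:,0],q[:,1],9)[:,:2].astype(np.float32)))
E
```

```text
[435.74073523 -58.90494028 300.04737795] [[0.867, -0.498, 0.0], [-0.498, -0.867, 0.0], [0.0, -0.001, -1.0]] 7.3833
[490 386] ((161.18601989746094, -114.72454833984375), (51.80817413330078, 43.46937942504883), 60.136199951171875)
[152 386] ((347.1199951171875, 209.0278778076172), (52.193603515625, 43.53911590576172), 60.136199951171875)
[319 321] ((326.41119384765625, 4.826576232910156), (199.42942810058594, 100.63640594482422), 60.12117004394531)
[323 192] ((435.1130065917969, -59.621734619140625), (14.60565185546875, 72.24199676513672), 59.72993087768555)
[572 266] ((224.924560546875, -188.41661071777344), (184.90696716308594, 273.0488586425781), 76.33563995361328)
[631  63] ((407.4565734863281, -325.1786804199219), (16.925832748413086, 32.99645233154297), 51.52986526489258)
[485  87] ((445.83685302734375, -216.06222534179688), (62.095882415771484, 62.262550354003906), 24.33240509033203)
[ 71 212] ((480.6146240234375, 145.9895782470703), (198.70443725585938, 402.755859375), 43.573944091796875)
```

View pics/w3.png

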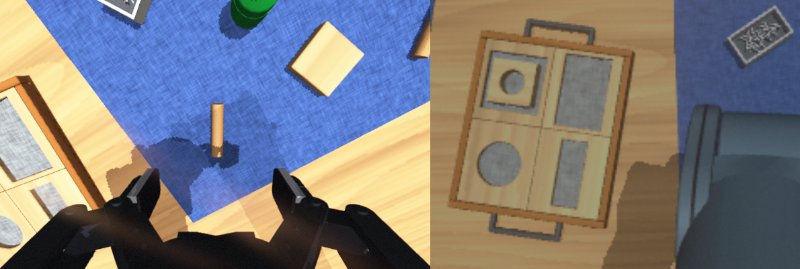

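The perch is at (323,192) in the wrist view, lined up between the fingers. The top crop shows the plate sitting in its square bay.

>>> jog_arm(
  deltas=[
    [[0,0,0,0,0,-0.03,0.05],[0,0,0,0,0,-0.035,0.05],[0,0,0,0,0,-0.03,0.05],[0,0,0,0,0.0005,-0.018,0.05],[0,0,0,0,0,-0.01,0.05],[0,0,0,0,0,0,0.05],[0,0,0,0,0,0,0.05],[0,0,0,0,0,0,0.0],[0,0,0,0,0,0,0.0],[0,0,0,0,0,0,0.0],[0,0,0,0,0,0,0.0],[0,0,0,0,0,0,0.0],[0,0,0,0,0,0,0.0],[0,0,0,0,0,0,0.0]],
  ],
)

```text
clock: 8.55
ee_pos: [435.7, -59.7, 178.2]
eef_rot: [[0.866, -0.5, 0.002], [-0.5, -0.866, 0.0], [0.002, -0.001, -1.0]]
wrist_force: [-1.8, 0.5, 8.4]
opening: 13.5
grasp_force: 58.5
```

>>> jog_arm(
  deltas=[
    [[0,0,0,0,0,0.023,0.0],[0,0,0,0,0,0.03,0.0],[0,0,0,0,0,0.03,0.0],[0,0,2.6,0.0015,0.0319,0,0.0],[0,0,2.6,0.0015,0.0319,0,0.0],[0,0,2.6,0.0015,0.0319,0,0.0],[0,0,2.6,0.0015,0.0319,0,0.0],[0,0,2.6,0.0015,0.0319,0,0.0],[0,0,2.6,0.0015,0.0319,0,0.0],[0,0,2.6,0.0015,0.0319,0,0.0],[0,0,2.6,0.0015,0.0319,0,0.0],[0,0,0,0,0,0,0.0],[0,0,0,0,0,0,0.0],[0,0,0,0,0,0,0.0],[0,0,0,0,0,-0.025,0.0],[0,0,0,0,0,-0.025,0.0],[0,0,0,0,0,-0.013,0.0],[0,0,0,0,0,-0.006,0.0],[0,0,0,0,0,0,0.0],[0,0,0,0,0,0,0.0]],
  ],
)

```text
clock: 10.22
ee_pos: [447.4, 194.7, 191.4]
eef_rot: [[0.987, -0.162, 0.0], [-0.162, -0.987, -0.0], [0.0, 0.0, -1.0]]
wrist_force: [0.5, 1.1, 0.1]
opening: 13.6
grasp_force: 59.2
```

```bash
python3 - <<'E'
from h import *
for i in range(3): c=cam('wrist')
save(c,'w4')
s=sensors.read_state();print(s['ee_pos'],s['wrist_force'],s['clock'],s['opening'])
E
```

```text
[447.67944817 195.40226007 191.99713674] [0.41133064 0.47003211 0.44953735] 10.3667 13.42090680471044
```

View pics/w4.png

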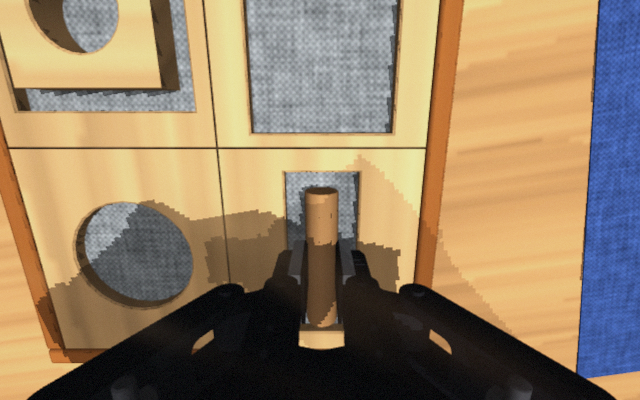

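The perch is centred over the narrow pocket at (322,260), so I can release it.

>>> jog_arm(
  deltas=[
    [[0,0,0,0,0,-0.001,0.0],[0,0,0,0,0,0,0.035],[0,0,0,0,0,0,0.035],[0,0,0,0,0,0,0.035],[0,0,0,0,0,0,0.035],[0,0,0,0,0,0.03,0.035],[0,0,0,0,0,0.04,0.06],[0,0,0,0,0,0.04,0.08],[0,0,-5.29,0.02,-0.0292,0,0.08],[0,0,-5.29,0.02,-0.0292,0,0.08],[0,0,-5.29,0.02,-0.0292,0,0.08],[0,0,-5.29,0.02,-0.0292,0,0.08],[0,0,-5.29,0.02,-0.0292,0,0.08],[0,0,-5.29,0.02,-0.0292,0,0.08],[0,0,-5.29,0.02,-0.0292,0,0.08],[0,0,-5.29,0.02,-0.0292,0,0.08],[0,0,-5.29,0.023,-0.0296,0,0.08],[0,0,0,0,0,0,0.08],[0,0,0,0,0,0,0.08],[0,0,0,0,0,0,0.08]],
  ],
)

```text
clock: 12.03
ee_pos: [629.6, -67.1, 299.4]
eef_rot: [[0.548, -0.837, -0.002], [-0.837, -0.548, 0.001], [-0.002, 0.001, -1.0]]
wrist_force: [0.6, 1.3, -0.3]
opening: 79.9
grasp_force: 0.0
```

```bash
python3 - <<'E'
from h import *
for i in range(2): c=cam('wrist')
t=cam('top'); 
s=sensors.read_state();print(s['ee_pos'],np.round(s['eef_rot'],3).tolist(),s['clock'])
a=c['pixels'][...,::-1]; b=cv2.resize(t['pixels'][140:300,130:350,::-1],(550,400))
cv2.imwrite('pics/w5.png',cv2.resize(np.hstack([a,b]),(800,269)))
hsv=cv2.cvtColor(c['pixels'],cv2.COLOR_RGB2HSV); H,S,V=[hsv[...,i].astype(int) for i in range(3)]
m=((S<60)&(V>150)).astype(np.uint8)
for q in cv2.findContours(m,0,cv2.CHAIN_APPROX_NONE)[0]:
    if cv2.contourArea(q)<1000: continue
    q=q[:,0].astype(float);print(q.mean(0).astype(int),cv2.minAreaRect(plane(c,q[:,0],q[:,1],29)[:,:2].astype(np.float32)))
E
```

```text
[629.6177962  -66.08425186 299.80795699] [[0.549, -0.836, -0.001], [-0.836, -0.549, 0.001], [-0.001, 0.0, -1.0]] 12.1833
[322 194] ((630.543212890625, -68.43925476074219), (45.83890151977539, 82.82222747802734), 33.42314529418945)
[42 81] ((850.014404296875, -29.506731033325195), (32.52338409423828, 18.545656204223633), 57.2562255859375)
[107  50] ((817.0853881835938, -74.80451202392578), (26.36701011657715, 86.75648498535156), 81.42463684082031)
```

View pics/w5.png

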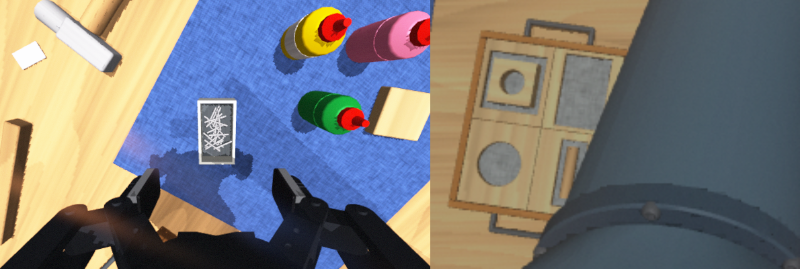

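The tub is at (322,194) in the wrist view, aligned with the fingers. In the top crop the perch can be seen in its bay beside the arm.

>>> jog_arm(
  deltas=[
    [[0,0,0,0.0005,-0.0005,-0.03,0.08],[0,0,0,0,0,-0.035,0.08],[0,0,0,0,0,-0.03,0.08],[0,0,0,0,0,-0.016,0.08],[0,0,0,0,0,-0.008,0.08],[0,0,0,0,0,0,0.08],[0,0,0,0,0,0,0.07],[0,0,0,0,0,0,0.06],[0,0,0,0,0,0,0.05],[0,0,0,0,0,0,0.03],[0,0,0,0,0,0,0.03],[0,0,0,0,0,0,0.03],[0,0,0,0,0,0,0.03],[0,0,0,0,0,0,0.03],[0,0,0,0,0,0.004,0.03],[0,0,0,0,0,0.006,0.03],[0,0,0,0,0,0.02,0.03],[0,0,0,0,0,0,0.03]],
  ],
)

```text
clock: 13.68
ee_pos: [632.0, -68.5, 214.3]
eef_rot: [[0.547, -0.837, 0.005], [-0.837, -0.547, -0.0], [0.003, -0.004, -1.0]]
wrist_force: [1.5, -0.5, -0.2]
opening: 43.6
grasp_force: 61.9
```

>>> jog_arm(
  deltas=[
    [[0,0,0,0,0,0.024,0.03],[0,0,0,0,0,0.025,0.03],[0,0,2,-0.003,0.0102,0,0.03],[0,0,3.97,-0.006,0.0204,0,0.03],[0,0,3.97,-0.006,0.0204,0,0.03],[0,0,3.97,-0.006,0.0204,0,0.03],[0,0,3.97,-0.006,0.0204,0,0.03],[0,0,3.97,-0.006,0.0204,0,0.03],[0,0,3.97,-0.006,0.0204,0,0.03],[0,0,3.97,-0.006,0.0204,0,0.03],[0,0,3.97,-0.006,0.0204,0,0.03],[0,0,3.97,-0.006,0.0204,0,0.03],[0,0,3.97,-0.006,0.0204,0,0.03],[0,0,3.97,-0.006,0.0204,0,0.03],[0,0,1.97,-0.0035,0.0106,0,0.03],[0,0,0,0,0,0,0.03],[0,0,0,0,0,0,0.03],[0,0,0,0,0,-0.02,0.03],[0,0,0,0,0,-0.02,0.03],[0,0,0,0,0,0,0.03]],
  ],
)

```text
clock: 15.35
ee_pos: [557.2, 174.4, 216.9]
eef_rot: [[0.987, -0.163, -0.005], [-0.163, -0.987, -0.004], [-0.004, 0.004, -1.0]]
wrist_force: [-1.5, -0.5, -1.4]
opening: 43.4
grasp_force: 61.8
```

```bash
python3 - <<'E'
from h import *
for i in range(3): c=cam('wrist')
save(c,'w6')
s=sensors.read_state();print(s['ee_pos'],np.round(s['eef_rot'],3).tolist(),s['wrist_force'],s['clock'],s['opening'])
E
```

```text
[558.77545282 175.91115558 220.53333854] [[0.987, -0.162, 0.001], [-0.162, -0.987, -0.001], [0.001, 0.001, -1.0]] [ 0.02190733 -0.22151364 -1.09802748] 15.5 43.668226498917186
```

View pics/w6.png

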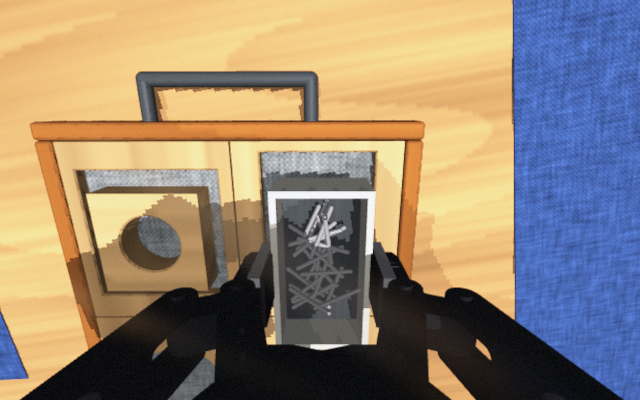

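The tub at (321,270) is centred over its pocket, which spans columns 262–376. Lowering it now.

>>> jog_arm(
  deltas=[
    [[0,0,0,0,0,-0.012,0.03],[0,0,0,0,0,-0.01,0.03],[0,0,0,0,0,-0.005,0.03],[0,0,0,0,0,-0.002,0.03],[0,0,0,0,0,0,0.03],[0,0,0,0,0,0,0.03],[0,0,0,0,0,0,0.03]],
  ],
)

```text
clock: 16.08
ee_pos: [558.0, 176.8, 192.3]
eef_rot: [[0.987, -0.16, -0.001], [-0.16, -0.987, -0.001], [-0.001, 0.001, -1.0]]
wrist_force: [-6.5, -3.3, 19.2]
opening: 44.0
grasp_force: 65.2
```

>>> jog_arm(
  deltas=[
    [[0,0,0,0,0,0,0.05],[0,0,0,0,0,0,0.06],[0,0,0,0,0,0,0.07],[0,0,0,0,0,0,0.07],[0,0,0,0,0,0.03,0.07],[0,0,0,0,0,0.04,0.07],[0,0,0,0,0,0.04,0.07],[0,0,0,0,0,0.049,0.07],[0,0,0.84,0.0046,-0.035,0,0.07],[0,0,0.84,0.0046,-0.035,0,0.07],[0,0,0.84,0.0046,-0.035,0,0.07],[0,0,0.84,0.0046,-0.035,0,0.07],[0,0,0.84,0.0046,-0.035,0,0.07],[0,0,0.84,0.0046,-0.035,0,0.07],[0,0,0.84,0.0046,-0.035,0,0.07],[0,0,0.84,0.0046,-0.035,0,0.07],[0,0,0.84,0.0046,-0.035,0,0.07],[0,0,0.84,0.0046,-0.035,0,0.07],[0,0,0.84,0.005,-0.0355,0,0.07],[0,0,0,0,0,0,0.07]],
  ],
)

```text
clock: 17.75
ee_pos: [608.0, -218.0, 342.5]
eef_rot: [[1.0, -0.009, -0.0], [-0.009, -1.0, -0.006], [-0.0, 0.006, -1.0]]
wrist_force: [-1.4, -1.4, 0.9]
opening: 70.1
grasp_force: 0.0
```

```bash
python3 - <<'E'
from h import *
for i in range(5): c=cam('wrist')
t=cam('top'); 
s=sensors.read_state();print(s['ee_pos'],np.round(s['eef_rot'],3).tolist(),s['clock'])
a=c['pixels'][...,::-1]; b=cv2.resize(t['pixels'][140:300,130:350,::-1],(550,400))
cv2.imwrite('pics/w7.png',cv2.resize(np.hstack([a,b]),(800,269)))
hsv=cv2.cvtColor(c['pixels'],cv2.COLOR_RGB2HSV); H,S,V=[hsv[...,i].astype(int) for i in range(3)]
m=(((H<6)|(H>174))&(S>150)&(V>80)).astype(np.uint8)
for q in cv2.findContours(m,0,cv2.CHAIN_APPROX_NONE)[0]:
    if cv2.contourArea(q)<60: continue
    q=q[:,0].astype(float);print(q.mean(0).astype(int),[np.round(cv2.minAreaRect(plane(c,q[:,0],q[:,1],z)[:,:2].astype(np.float32))[:2],1).tolist() for z in (85,101)])
P=cloud(c); y=((H>18)&(H<35)&(S>150)); y&=(P[...,2]>30)&(P[...,2]<66); print('body',y.sum(),P[y].mean(0),P[y].min(0),P[y].max(0))
E
```

```text
[ 609.39568907 -206.50146799  342.51436651] [[1.0, 0.003, -0.0], [0.003, -1.0, 0.001], [-0.0, -0.001, -1.0]] 18.05
[372 282] [[[542.4, -248.6], [23.3, 23.0]], [[552.2, -245.7], [21.6, 21.4]]]
[268 280] [[[542.6, -161.5], [23.7, 20.7]], [[552.3, -164.6], [22.1, 19.2]]]
[324 206] [[[609.2, -208.4], [20.7, 19.0]], [[614.3, -208.3], [19.2, 17.7]]]
body 124 [ 624.29633977 -208.53679703   60.42593445] [ 523.93013994 -518.42695064   39.43702855] [ 628.61013711 -189.71736365   65.9612645 ]
```

View pics/w7.png

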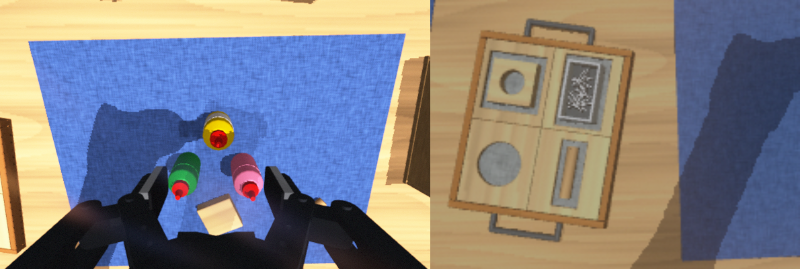

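In the wrist view the yellow bottle is centred at (324,206). The top crop shows the plate, tub and perch in their bays.

>>> jog_arm(
  deltas=[
    [[0,0,0,0,0,-0.035,0.07],[0,0,0,0,0,-0.035,0.07],[0,0,0,0,0,-0.03,0.07],[0,0,0,0,0,-0.02,0.07],[0,0,0,0,0,-0.01,0.07],[0,0,0,0,0,-0.0057,0.07],[0,0,0,0,0,0,0.07],[0,0,0,0,0,0,0.06],[0,0,0,0,0,0,0.05],[0,0,0,0,0,0,0.045],[0,0,0,0,0,0,0.03],[0,0,0,0,0,0,0.03],[0,0,0,0,0,0,0.03],[0,0,0,0,0,0,0.03],[0,0,0,0,0,0.004,0.03],[0,0,0,0,0,0.01,0.03],[0,0,0,0,0,0.02,0.03],[0,0,0,0,0,0,0.03]],
  ],
)

```text
clock: 19.55
ee_pos: [610.6, -209.1, 244.9]
eef_rot: [[1.0, 0.0, 0.005], [0.0, -1.0, -0.002], [0.005, 0.002, -1.0]]
wrist_force: [1.4, -0.2, -0.5]
opening: 38.4
grasp_force: 60.4
```

>>> jog_arm(
  deltas=[
    [[0,0,0,0,0,0.02,0.03],[0,0,0,0,0,0.03,0.03],[0,0,0,0,0,0.03,0.03],[0,0,0,-0.0043,0.0147,0.01,0.03],[0,0,0,-0.00865,0.02935,0,0.03],[0,0,0,-0.00865,0.02935,0,0.03],[0,0,0,-0.00865,0.02935,0,0.03],[0,0,0,-0.00865,0.02935,0,0.03],[0,0,0,-0.00865,0.02935,0,0.03],[0,0,0,-0.00865,0.02935,0,0.03],[0,0,0,-0.00865,0.02935,0,0.03],[0,0,0,-0.00865,0.02935,0,0.03],[0,0,0,-0.00865,0.02935,0,0.03],[0,0,0,-0.00865,0.02935,0,0.03],[0,0,0,-0.00865,0.02935,0,0.03],[0,0,0,-0.00865,0.02935,0,0.03],[0,0,0,-0.00865,0.02935,0,0.03],[0,0,0,-0.00865,0.02935,0,0.03],[0,0,0,-0.00865,0.02935,0,0.03],[0,0,0,-0.00865,0.02935,0,0.03]],
  ],
)

```text
clock: 21.22
ee_pos: [465.8, 277.1, 331.2]
eef_rot: [[1.0, 0.001, 0.0], [0.001, -1.0, 0.0], [0.0, -0.0, -1.0]]
wrist_force: [0.1, 0.4, -2.1]
opening: 38.2
grasp_force: 60.5
```

>>> jog_arm(
  deltas=[
    [[0,0,0,-0.0043,0.0147,0,0.03],[0,0,0,0,0,0,0.03],[0,0,0,0,0,0,0.03],[0,0,0,0,0,-0.025,0.03],[0,0,0,0,0,-0.03,0.03],[0,0,0,0,0,-0.03,0.03],[0,0,0,0,0,-0.01,0.03],[0,0,0,0,0,0,0.03],[0,0,0,0,0,0,0.03],[0,0,0,0,0,0,0.03]],
  ],
)

```text
clock: 22.05
ee_pos: [463.1, 290.5, 237.6]
eef_rot: [[1.0, -0.0, 0.002], [-0.0, -1.0, 0.001], [0.002, -0.001, -1.0]]
wrist_force: [-0.3, 0.4, -0.8]
opening: 38.8
grasp_force: 60.6
```

```bash
python3 - <<'E'
from h import *
c=cam('wrist'); t=cam('top')
s=sensors.read_state();print(s['ee_pos'],s['wrist_force'],s['clock'],s['opening'])
a=c['pixels'][...,::-1]; b=cv2.resize(t['pixels'][140:300,130:350,::-1],(550,400))
cv2.imwrite('pics/w8.png',cv2.resize(np.hstack([a,b]),(800,269)))
E
```

```text
[462.985457   290.73168042 237.67882398] [-0.01996977  0.18969886 -1.18954338] 22.15 38.38595061065595
```

View pics/w8.png

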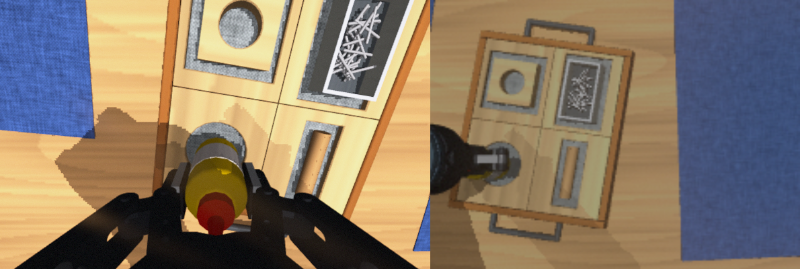

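The bottle is over the round pocket, with an even margin left and right at about (215,145), and the other three items are in place. Lowering it now.

>>> jog_arm(
  deltas=[
    [[0,0,0,-0.001,0,-0.008,0.03],[0,0,0,0,0,-0.006,0.03],[0,0,0,0,0,-0.003,0.03],[0,0,0,0,0,-0.002,0.03],[0,0,0,0,0,0,0.03],[0,0,0,0,0,0,0.03],[0,0,0,0,0,0,0.03]],
  ],
)

```text
clock: 22.73
ee_pos: [461.1, 290.5, 218.5]
eef_rot: [[1.0, 0.001, -0.0], [0.001, -1.0, -0.001], [-0.0, 0.001, -1.0]]
wrist_force: [-5.6, -3.0, 22.2]
opening: 38.3
grasp_force: 62.9
```

>>> jog_arm(
  deltas=[
    [[0,0,0,0,0,0,0.045],[0,0,0,0,0,0,0.055],[0,0,0,0,0,0,0.065],[0,0,0,0,0,0,0.07],[0,0,0,0,0,0,0.07],[0,0,0,0,0,0.03,0.07],[0,0,0,0,0,0.04,0.07],[0,0,0,0,0,0.04,0.07],[0,0,0,0,0,0.04,0.07],[0,0,0,0,-0.03,0.02,0.07],[0,0,0,0,-0.04,0,0.07],[0,0,0,0,-0.04,0,0.07],[0,0,0,0,-0.04,0,0.07],[0,0,0,0,-0.04,0,0.07],[0,0,0,0,-0.04,0,0.07],[0,0,0,0,-0.04,0,0.07],[0,0,0,0,0,0,0.07],[0,0,0,0,0,0,0.07],[0,0,0,0,0,0,0.07]],
  ],
)

```text
clock: 24.32
ee_pos: [461.1, 20.9, 386.9]
eef_rot: [[1.0, 0.001, -0.0], [0.001, -1.0, 0.0], [-0.0, -0.0, -1.0]]
wrist_force: [0.9, 0.3, 1.0]
opening: 69.9
grasp_force: 0.0
```

```bash
python3 - <<'E'
from h import *
c=cam('scene'); t=cam('top'); P=cloud(t)
a=cv2.resize(c['pixels'][200:350,330:520,::-1],(507,400)); b=t['pixels'][130:300,130:350,::-1]; b=cv2.resize(b,(518,400))
cv2.imwrite('pics/f.png',cv2.resize(np.hstack([a,b]),(800,312)))
for n,x,y in(('tub rim',558,177),('plate',573,271),('perch',447,195),('bottle',461,290)):
    k=np.hypot(P[...,0]-x,P[...,1]-y)<45; z=P[...,2][k]; print(n,np.percentile(z,[5,50,95,100]).round(1))
E
```

```text
Traceback (most recent call last):
IndexError: index -1 is out of bounds for axis 0 with size 0
```

View pics/f.png

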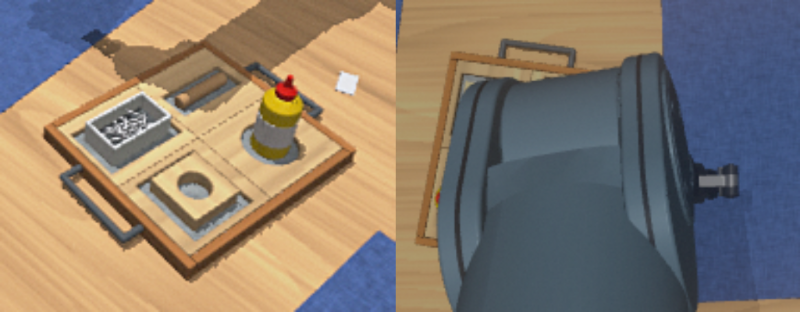

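In the scene crop all four items are in their bays and the bottle is upright. The arm hides the top view, so I'll back off and check heights.

>>> jog_arm(
  deltas=[
    [[0,0,0,0,-0.03,0,0.07],[0,0,0,0,-0.04,0,0.07],[0,0,0,0,-0.04,0,0.07],[0,0,0,0,-0.04,0,0.07],[0,0,0,0,-0.04,0,0.07],[0,0,0,0,-0.04,0,0.07],[0,0,0,0,-0.04,0,0.07],[0,0,0,0,-0.03,0,0.07],[0,0,0,0,0,0,0.07],[0,0,0,0,0,0,0.07],[0,0,0,0,0,0,0.07]],
  ],
)

```text
clock: 25.33
ee_pos: [461.9, -277.8, 386.6]
eef_rot: [[1.0, 0.003, -0.0], [0.003, -1.0, 0.001], [-0.0, -0.001, -1.0]]
wrist_force: [0.1, 0.1, -0.0]
opening: 70.2
grasp_force: 0.0
```

```bash
python3 - <<'E'
from h import *
t=cam('top'); P=cloud(t); P[t['range_z']==0]=np.nan
b=cv2.resize(t['pixels'][145:290,135:260,::-1],(517,600)); cv2.imwrite('pics/f2.png',b)
for n,x,y,lo,hi in(('tub',558,177,31,50),('plate',573,271,23,40),('perch',447,195,22,40),('bottle',461,290,40,130)):
    k=(np.hypot(P[...,0]-x,P[...,1]-y)<52)&(P[...,2]>lo)&(P[...,2]<hi); q=P[k]
    A=np.c_[q[:,:2]-q[:,:2].mean(0),np.ones(len(q))]; f=np.linalg.lstsq(A,q[:,2],rcond=None)[0]
    print(n,k.sum(),'mid',((q.min(0)+q.max(0))/2).round(1),'z',np.percentile(q[:,2],[5,50,95]).round(1),'slope',f[:2].round(3))
k=(np.hypot(P[...,0]-509,P[...,1]-235)<6); print('divider z',np.nanmedian(P[...,2][k]))
E
```

```text
tub 260 mid [556.6 176.9  37. ] z [31.3 37.1 40.6] slope [-0.003 -0.009]
plate 546 mid [571.7 271.6  28. ] z [25.6 28.4 30.6] slope [0.005 0.007]
perch 188 mid [446.5 187.1  26. ] z [22.4 25.2 27.8] slope [0.004 0.018]
bottle 391 mid [458.8 288.4  76.3] z [ 46.7  79.9 100.5] slope [0.074 0.919]
divider z 18.590673198625495
```

View pics/f2.png

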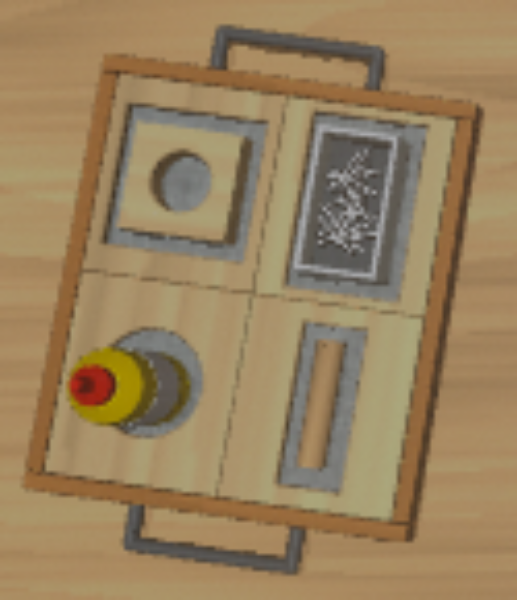

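The heights match the pocket floors (plate top 28, tub 37, perch 26). The picture shows all four items down in their own bays, with the bottle's foot inside the round pocket.

```bash
python3 -c "
from bench import hand_in; print(hand_in())"
```

```text
the job is handed in; nothing more can be done
None
```

I packed the bottle, nail tub, entrance plate and perch into their own bays, left the look-alikes alone, and handed the job in at about 25 s of the 112 s allowed; the hand-in returned no verdict.

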